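# Mount a gauge rod between bench centres

## Task

Draw the plain steel gauge rod out of its wooden keeper by its projecting end, set it down gently across the two V plates of the small aluminium rest and let go, then take it again round its middle and lay it in the two V supports of the bench centres. Finally slide the tailstock up until both points sit fully home in the ends of the rod. Set the rod down rather than dropping it, and leave the plug gauge and the two ring gauges where they are.

Things in the scene. Friction and masses are not known exactly. Their poses are not given: they have to be found in the camera images.
- rod: Plain bright steel cylinder, 16 mm diameter, 160 mm long, 0.25 kg, both ends alike: last 9 mm is 15.2 mm thick with a central hole 8 mm wide, 9 mm deep. Origin: its middle, on its axis; y runs along it (it may roll about y). Starts level in one lane of the keeper, axis 45 mm above the bench, 43 to 55 mm of its +y end projecting (along the keeper's +y).
- keeper: Fixed wooden block 136 x 125 (y) x 71 mm high; origin at the centre of its underside. Two level lanes along y, 22 x 22 mm, centred at x = -36 and +36 mm, floor 37 mm up, roofed, closed at the back, open at the +y face (y = 62.5 mm). Rod in either lane, plug gauge in the other; the rod comes out only by drawing it about 120 mm along +y.
- plug_gauge: Bystander: thread plug gauge lying in the keeper's other lane, a plastic handle 18 mm in diameter and 85 mm long with a ribbed steel end 14 mm in diameter, 120 mm long in all; origin at its middle on its axis, y along it. Must stay there.
- rest_axis (a point): Middle of the axis of a rod lying in the small fixed aluminium rest, 45 mm above the bench; y along that axis. Foot 60 x 90 (y) x 12 mm high; two V plates 8 mm thick at y = -32 and +32 mm, 90 degree flanks reaching 21 mm either side in x and 9 mm above the axis. The rod is free for fingers between the plates (56 mm) and beyond 36 mm from the middle.
- centres: Bench centres, fixed: grey base 76 mm wide (x), 26 mm high, from y = -178 to +122 mm of the origin (underside, below the axis). Axis along y, 65 mm up. Two V supports 28 mm long at y = -50 and +50 mm (flanks 21 mm either side, to 9 mm above the axis). Fixed headstock at +y: 90 mm high, front face y = 87 mm, 60 degree point reaching to y = 74 mm. Sliding tailstock at -y.
- centres_axis (a point): Point on the axis midway between the V supports, 65 mm above the bench; axes as centres. A rod held by both points has its middle within 2 mm of here. To clear both points when lowered, the rod's middle should be about 12 mm towards -y of here; the tailstock then pushes it along the Vs onto the headstock.
- tailstock (a joint): Tailstock position in m along the bench centres' +y (towards the headstock): its point's tip is at y = -120 mm + value. Range 0 (fully back) to 0.056; starts between 0 and 0.014; home against a seated rod at about 0.046. It slides stiffly (about 3 N) and stays where left.
- tail_grip (a point): Grip point that moves with the tailstock: middle of an upright steel bar 16 mm (x) x 26 mm (y) on top of the tailstock block; 112 mm above the bench, 15 mm below the bar's top, 23 mm above the block's top. It lies 35 mm behind the point's tip.
- ring_small: Bystander: steel ring gauge 44 mm across, 16 mm high, lying loose on the bench; origin at the centre of its underside.
- ring_large: Bystander: steel ring gauge 64 mm across, 20 mm high, lying loose on the bench; origin at the centre of its underside.
Mind the look-alikes: they are no part of the job. Of the things shaped like the part that bears rest_axis, the aluminium one is meant.

How it is judged:
On the way, in this order (a step that is already met when the one before it is completed fails the run):
1. the rod lies released across both V plates of the small rest (contact force between the fingers and rod below 0.05 N and distance between rod and rest_axis below 0.03 m and angle between the y axis of rod and the y axis of rest_axis, either way round below 0.06 rad and z of rod in the frame of rest_axis between -0.003 and 0.003 m), for 0.2 s.
2. the rod lies released in both V supports of the bench centres (contact force between the fingers and rod below 0.05 N and x of rod in the frame of centres_axis between -0.0025 and 0.0025 m and z of rod in the frame of centres_axis between -0.0025 and 0.0025 m and angle between the y axis of rod and the y axis of centres, either way round below 0.04 rad and y of rod in the frame of centres_axis between -0.03 and 0.01 m), for 0.2 s.
At the end, for the whole second after the job is handed in: The rod lies on the axis of the bench centres (within 2.5 mm sideways and in height, 0.04 rad in direction, 4 mm along the axis of its seated place) with the tailstock home against it (joint between 0.0425 and 0.0505 m), so that both points are in its ends; everything at rest and released (x of rod in the frame of centres_axis between -0.0025 and 0.0025 m and z of rod in the frame of centres_axis between -0.0025 and 0.0025 m and angle between the y axis of rod and the y axis of centres, either way round below 0.04 rad and y of rod in the frame of centres_axis between -0.004 and 0.004 m and value of joint tailstock between 0.0425 and 0.0505 m and contact force between the fingers and rod below 0.05 N and contact force between the fingers and centres below 0.05 N and linear speed of rod below 0.01 m/s); the robot touches nothing.
It fails at once if the plug gauge or a ring gauge is moved more than 20 mm (distance of any of plug_gauge, ring_small, ring_large from where it was at the start of the episode above 0.02 m).
It fails at once if the rod is dropped (moves unheld faster than 0.6 m/s, a fall of about 18 mm) (contact force between the fingers and rod below 0.05 N and linear speed of rod above 0.6 m/s).
It also fails if it takes over 70 s, if anything falls off the work surface, if the arm or the gripper's body presses on something with over 40 N, if the wrist force passes 120 N, or if a joint passes its speed limit or range.

## Robot

A 6-joint arm with a two-finger parallel gripper is mounted at the origin on the work surface. World frame = base frame: x ahead of the robot, y to its left, z up, the work surface at z = 0. Lengths are in m, angles in rad, forces in N, time in s.
With the tool pointing down it reaches from about 0.375 to 0.975 m from the base axis. Payload 3.8 kg.
Tool frame: the origin (TCP) lies on the centre line of the jaws, within the pads' length; the fingertips stand 8 mm ahead of it and the grasp point (between the pads) lies 11 mm behind it (robot.finger_overhang is the distance from the TCP to the fingertips, in m); z points along the fingers, x is the direction in which the jaws open and shut, and the axes are right-handed (so a half turn about z gives the same grasp; the last joint's range is limited). The gripper opens to 85 mm and grips with 20 to 120 N. Pads are 22 mm wide; open, the fingers measure 114 mm over their backs; the gripper's body (76 mm by 85 mm) begins 54 mm behind the grasp point. The pads swing forward as they close: fully open they stand 13 mm farther back than shut.
Start: joints at [1.115, 0.264, 1.604, -0, 1.274, -0.037], TCP at [0.274, 0.617, 0.239] pointing down, gripper open.
Joint ranges: [-2.63, 2.63], [-0.94, 2.18], [0.31, 2.57], [-1.31, 4.45], [0, 2.66], [-2.55, 2.55]. Speed limits (rad/s): [2.57, 2.57, 3.14, 3.14, 3.14, 3.14].

## Interface

Orientations are given as a rotation vector (axis times angle).
In Python, from station import robot gives the robot as it stands. Calls block until the motion is done:
- robot.reach(position, orientation): joint-space move of the TCP to a pose.
- robot.move_straight(position, ori=None, rate=0.15, stop_force=None): straight line of the TCP; ori=None keeps the orientation; rate is the mean speed in m/s. With stop_force (N) it stops when the force on the tool has changed by that much, and returns True; else False.
- robot.set_joints(angles): joint-space move.
- robot.let_go() and robot.close_gripper(newtons=None): open the fingers fully, or close them until they stop; newtons is the grip in N (None keeps the last).
- robot.sleep(seconds).
- robot.solve_ik(position, orientation): joint angles nearest the present ones, or None.
- robot.observe(): the state.
- robot.grab_frame(name): name is "side" or "top"; returns (picture, depth): 480x640x3 uint8, blue, green, red; 480x640 float32, m along the optical axis (not along the pixel's ray), 0 where there is no reading.
- robot.calibration(name): a dict with "fov_y" (degrees; the focal length in pixels is half the picture's height over the tangent of half this angle, whatever the lens; pixels are square), "cx", "cy" (the principal point, pixels), "origin" and "rotation" of the camera in the world. Camera axes: x right, y down, z forward; pixel columns grow to the right and rows downward; lengths in m; the calibration is good to about 2 mm. A picture is of the moment at which its call begins. calibration takes no time and is no camera call.
A pose or a line that the arm cannot do raises robot.MotionError and nothing moves.
- robot.hand_in(): hands the job in, once; it reports no verdict.
The state is a dict: "t": time; "qpos": joint angles; "joint_vel": joint speeds; "tau": joint torques, N m; "eef_pos": TCP position; "tool_rot": TCP orientation; "wrist_force": force on the tool from outside, world axes, zero at the start; "torque": the same for the moment, N m; "opening": finger opening in m.
Only numpy, scipy, OpenCV 4.12 (cv2) and the standard library are available. Lean on these libraries where they do the work, as an engineer would, in place of code of your own. Each camera call takes 0.05 s, during which the arm holds its last target. There are 200 camera calls.

## Working session

There is one attempt and no reset: what is moved stays moved. The work goes in short steps, each a Python script; the robot and the scene stay as the last script left them, time stands still between calls to the robot, and variables do not carry over. Pictures are saved under pics/ and viewed, on a budget of 10 in all, crops included, one or two more only if the job needs it, and the job is handed in when it is done.

```bash
ls; mkdir -p pics
python3 - <<'E'
from station import robot
import cv2,numpy as np
for n in("top","side"):
    p,d=robot.grab_frame(n); cv2.imwrite(f"pics/{n}0.png",p); np.save(f"pics/{n}0.npy",d)
    c=robot.calibration(n); print(n,c, (d>0).mean(), d.max())
print(robot.observe())
E
```

```text
pics
top {'fov_y': 54.95890210709963, 'cx': 318.18703122087476, 'cy': 235.99470749061967, 'origin': array([ 0.44696691, -0.02132918,  0.94569915]), 'rotation': array([-2.17053051,  2.20073514, -0.09571558])} 0.995849609375 1.7955902
side {'fov_y': 49.7244606993969, 'cx': 323.8444588336247, 'cy': 240.3109385434566, 'origin': array([0.49320963, 0.70659008, 0.83918661]), 'rotation': array([ 0.05114235, -2.89417039,  1.21959825])} 0.9959700520833333 3.5939429
{'t': 0.1, 'qpos': array([ 1.11511396e+00,  2.64688173e-01,  1.60523260e+00,  3.39994837e-05,
        1.27373562e+00, -3.68701509e-02]), 'joint_vel': array([-0.00023345, -0.00011679, -0.00249775,  0.00116586,  0.00085018,
        0.000348  ]), 'tau': array([ 1.27877851e-03, -5.16710401e+01, -3.68590665e+01,  2.26978457e-06,
        6.40049460e-03,  2.82215808e-06]), 'eef_pos': array([0.27419207, 0.61608753, 0.23808217]), 'tool_rot': array([ 2.63384648,  1.71054629, -0.00280719]), 'wrist_force': array([ 0.27227744,  0.5830521 , -0.52137047]), 'torque': array([ 0.00512386, -0.02086865, -0.03709585]), 'opening': 0.08586749845745441}
```

View pics/top0.png

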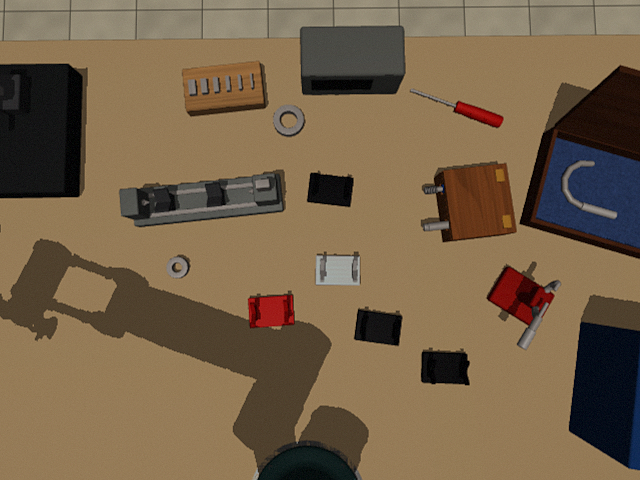

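View pics/side0.png

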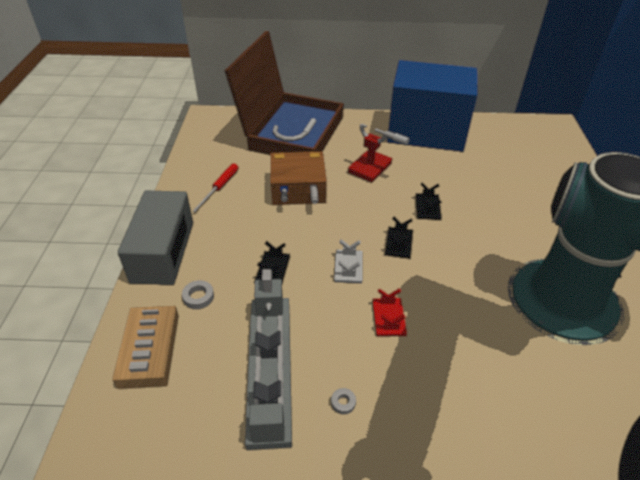

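The top view shows the keeper at (475,202), with a ribbed piece at (432,188) and a smooth piece at (435,225). The aluminium rest is at (338,269). The bench centres run from (130,205) to (283,190), with the headstock on the left and the tailstock on the right. The side view agrees.

Next I measure from the depth cloud and take one zoomed crop.

```bash
cat > h.py <<'E'
from station import robot
import cv2,numpy as np
from scipy.spatial.transform import Rotation as R
def cloud(n,d):
    c=robot.calibration(n); f=240/np.tan(np.radians(c["fov_y"]/2))
    v,u=np.mgrid[:480,:640]
    P=np.dstack([(u-c["cx"])/f*d,(v-c["cy"])/f*d,d])
    return P@R.from_rotvec(c["rotation"]).as_matrix().T+c["origin"]
def ray(n,uv,z):
    c=robot.calibration(n); f=240/np.tan(np.radians(c["fov_y"]/2))
    r=R.from_rotvec(c["rotation"]).as_matrix()@[(uv[0]-c["cx"])/f,(uv[1]-c["cy"])/f,1]
    return c["origin"]+r*(z-c["origin"][2])/r[2]
def rect(P):   # centre, long side, short side, direction angle of long side
    (c,(w,h),a)=cv2.minAreaRect((P[:,:2]*1000).astype(np.float32))
    if w<h: w,h,a=h,w,a+90
    return np.round(c,1),round(w,1),round(h,1),round((a+90)%180-90,2)
E
python3 - <<'E'
from h import *
T=cloud("top",np.load("pics/top0.npy"));S=cloud("side",np.load("pics/side0.npy"))
im=cv2.imread("pics/top0.png")
def sel(C,u0,u1,v0,v1,z0,z1):
    Q=C[v0:v1,u0:u1].reshape(-1,3); return Q[(Q[:,2]>z0)&(Q[:,2]<z1)]
print("table z",np.median(T[440:470,100:200,2]),np.median(T[90:110,440:450,2]))
k=sel(T,410,530,150,255,.055,.09); print("keeper",rect(k),np.median(k[:,2]))
b=sel(T,110,295,160,235,.018,.034); print("base",rect(b),np.median(b[:,2]))
r=sel(T,305,372,245,295,.006,.02); print("rest foot",rect(r),np.median(r[:,2]))
r=sel(T,305,372,240,295,.025,.08); print("rest plates",rect(r),r[:,2].max())
t=sel(T,240,290,160,215,.115,.14); print("tail bar",rect(t) if len(t)>3 else t,len(t),np.median(t[:,2]))
hd=sel(T,110,200,170,235,.083,.1); print("head",rect(hd),len(hd))
# projecting pieces
for nm,(u0,u1,v0,v1) in dict(up=(418,444,178,200),low=(418,449,212,236)).items():
    q=sel(T,u0,u1,v0,v1,.025,.062); print(nm,rect(q),q[:,2].max(),len(q))
side=cv2.imread("pics/side0.png")
Z=lambda i,u0,u1,v0,v1:cv2.resize(i[v0:v1,u0:u1],(400,300),interpolation=cv2.INTER_CUBIC)
cv2.imwrite("pics/z1.png",np.vstack([np.hstack([Z(im,410,530,155,245),Z(side,250,350,140,215)]),np.hstack([Z(im,110,300,140,282),Z(im,300,375,240,296)])]))
E
```

```text
table z -0.0008382511372583279 -0.0009957405344185322
keeper (array([ 580.6, -340.6]), 136.6, 126.7, 6.24) 0.06990336875897984
base (array([597.6, 192.4]), 299.6, 76.7, -84.55) 0.025117326298863818
rest foot (array([452.1, -68.6]), 87.3, 58.7, 89.18) 0.011003272651034512
rest plates (array([451.8, -68.6]), 72.1, 44.6, 89.19) 0.0534665908499069
tail bar (array([609. ,  70.4]), 25.8, 16.2, -84.77) 141 0.12551423828529984
head (array([584.8, 323.7]), 52.0, 35.4, 5.23) 516
up (array([ 611.4, -260.3]), 44.5, 39.7, -5.32) 0.06143594386898865 213
low (array([ 543.6, -264.5]), 52.8, 44.5, 78.13) 0.06185566407465093 283
```

View pics/z1.png

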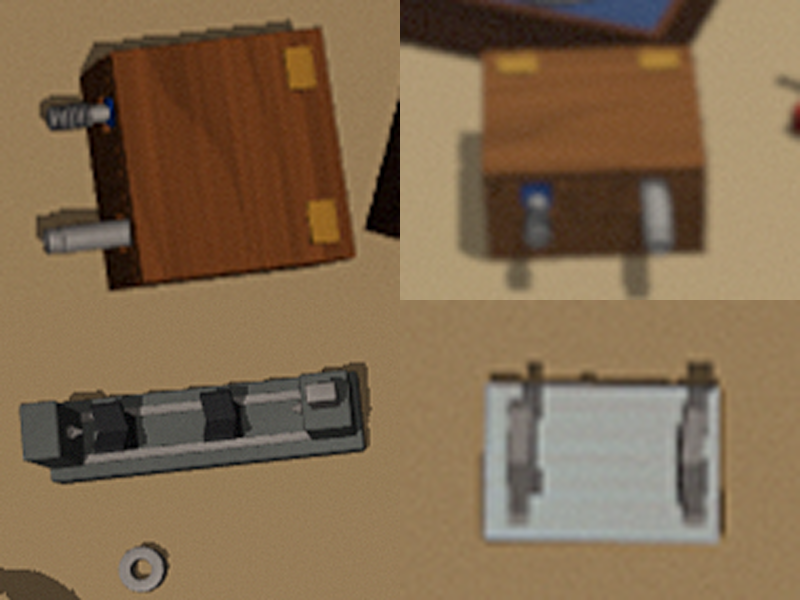

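The smooth rod is in the lane nearer the robot (crop, upper left, about (90,237)) and the ribbed plug gauge with its blue handle is in the other. The sizes check out: keeper 136.6 x 126.7 mm, base 299.6 x 76.7 mm, bar 25.8 x 16.2 mm. Next I get the rod's axis and end in the keeper frame, and cross-check with the side camera.

Run:
```python
from h import *
C={n:cloud(n,np.load(f"pics/{n}0.npy")) for n in("top","side")}
def loc(P,o,deg):
    a=np.radians(deg); q=P[...,:2]-np.array(o); x=np.array([np.cos(a),np.sin(a)]); y=np.array([-x[1],x[0]])
    return np.stack([q@x,q@y,P[...,2]],-1)*1000
for n in C:
    P=C[n].reshape(-1,3); P=P[np.isfinite(P).all(1)]
    L=loc(P,(.5806,-.3406),6.24)
    k=P[(abs(L[:,0])<80)&(abs(L[:,1])<75)&(L[:,2]>63)&(L[:,2]<80)]; print(n,"keeper",rect(k),np.median(k[:,2]))
    r=L[(abs(L[:,0]+36)<13)&(L[:,1]>68)&(L[:,1]<135)&(L[:,2]>40)&(L[:,2]<58)]
    t=r[r[:,2]>np.percentile(r[:,2],50)]
    print(" rod n",len(r),"y",np.percentile(r[:,1],[1,50,99]).round(1),"top x,z",np.median(t[:,[0,2]],0).round(1),"x range",np.percentile(r[:,0],[2,98]).round(1),"slope",np.polyfit(r[:,1],r[:,0],1).round(3))
    L=loc(P,(.595,.2203),5.4)
    b=P[(abs(L[:,0])<48)&(L[:,1]>-190)&(L[:,1]<135)&(L[:,2]>19)&(L[:,2]<34)]; print(" base",rect(b))
    b=P[(abs(L[:,0])<25)&(L[:,1]<-120)&(L[:,1]>-190)&(L[:,2]>117)&(L[:,2]<137)]; print(" bar",rect(b),np.median(b[:,2]))
    L=loc(P,(.452,-.0686),-.8)
    b=P[(abs(L[:,0])<40)&(abs(L[:,1])<55)&(L[:,2]>7)&(L[:,2]<18)]; print(" foot",rect(b))
    b=P[(abs(L[:,0])<40)&(abs(L[:,1])<55)&(L[:,2]>25)&(L[:,2]<70)]; print(" plates",rect(b),b[:,2].max())
```

```text
top keeper (array([ 580.6, -340.6]), 136.6, 126.7, 6.24) 0.06993431004834172
 rod n 170 y [ 69.1  89.  108.3] top x,z [-35.8  51.6] x range [-43.3 -28.3] slope [ 1.2000e-02 -3.7062e+01]
 base (array([597.6, 192.4]), 299.6, 76.7, -84.55)
 bar (array([609.1,  70.4]), 25.8, 16.2, -84.83) 0.12555013484573696
 foot (array([452.1, -68.6]), 87.3, 58.7, 89.22)
 plates (array([451.8, -68.6]), 72.1, 44.6, 89.19) 0.0534665908499069
side keeper (array([ 580.4, -339.3]), 135.2, 132.3, 5.87) 0.07058192805955754
 rod n 86 y [ 68.9  95.7 108.7] top x,z [-35.3  52.1] x range [-42.2 -27.8] slope [-2.0000e-02 -3.3108e+01]
 base (array([597.9, 193.6]), 301.7, 76.3, -84.55)
 bar (array([609.5,  71.4]), 26.7, 15.1, -84.4) 0.12637146919421327
 foot (array([453.3, -66.5]), 91.6, 58.4, 88.75)
 plates (array([452.7, -67.5]), 78.3, 44.0, 88.69) 0.0544656108416226
```

Both cameras agree to 1–2 mm, and the rod projects about 46 mm. I grasp it 21 mm from its end.

```bash
cat >> h.py <<'E'
F=dict(keeper=((580.5,-340.2),6.15),rest=((452.4,-68.2),-.9),centres=((595.1,220.8),5.45))  # mm, deg
def pt(f,x,y,z):   # world point (m) from frame coordinates (mm)
    o,a=F[f]; return np.r_[np.array(o)+R.from_euler("z",a,degrees=True).as_matrix()[:2,:2]@[x,y],z]/1000
def ori(f,extra=0): # tool down, jaws opening along the frame's x
    return (R.from_euler("z",F[f][1]+extra,degrees=True)*R.from_euler("x",np.pi)).as_rotvec()
def st(m=""):
    s=robot.observe(); print(m,"t%.1f"%s["t"],"p",s["eef_pos"].round(4),"F",s["wrist_force"].round(1),"M",s["torque"].round(2),"open %.4f"%s["opening"])
E
python3 - <<'E'
from h import *
robot.reach(pt("keeper",-36,88,160),ori("keeper")); st("above")
print(robot.move_straight(pt("keeper",-36,88,34),stop_force=8)); st("down")
robot.close_gripper(80); st("closed")
p,d=robot.grab_frame("side"); cv2.imwrite("pics/g1.png",cv2.resize(p[110:260,220:420],(800,600)))
E
```

```text
above t3.3 p [ 0.5357 -0.2559  0.1601] F [-0.  -0.6 -0.6] M [0.02 0.06 0.06] open 0.0856
False
down t4.3 p [ 0.5362 -0.257   0.035 ] F [-0.2  0.6  0.5] M [-0.03 -0.02  0.  ] open 0.0856
closed t5.0 p [ 0.5355 -0.2566  0.0344] F [-0.2  0.2  3.2] M [ 0.07  0.07 -0.01] open 0.0134
```

View pics/g1.png

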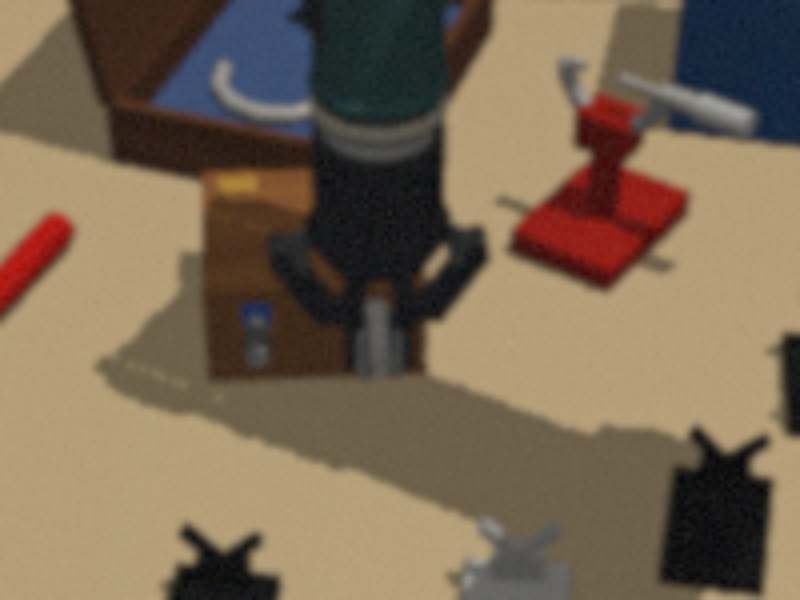

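The rod is gripped and the plug gauge has not moved. I draw it out along the lane, lift, and look.

Run:
```python
from h import *
robot.close_gripper(110)
print(robot.move_straight(pt("keeper",-36,88,35),rate=.03,stop_force=20)); st("up1")
print(robot.move_straight(pt("keeper",-36,210,35),rate=.07,stop_force=25)); st("out")
print(robot.move_straight(pt("keeper",-36,214,150),stop_force=25)); st("up")
for n in("side","top"):
    p,d=robot.grab_frame(n); cv2.imwrite(f"pics/{n}2.png",p); np.save(f"pics/{n}2.npy",d)
    P=cloud(n,d).reshape(-1,3); P=P[np.isfinite(P).all(1)]
    a=np.radians(F["keeper"][1]); c=pt("keeper",-36,214,0); q=P[:,:2]-c[:2]
    x=(q@[np.cos(a),np.sin(a)])*1000; y=(q@[-np.sin(a),np.cos(a)])*1000; z=P[:,2]*1000
    m=(abs(x)<14)&(y>-170)&(y<-16)&(z>100)&(z<200)
    t=m
    print(n,m.sum(),"y",np.percentile(y[m],[1,99]).round(1),"x(y)",np.polyfit(y[m],x[m],1).round(3),"z(y)",np.polyfit(y[m],z[m],1).round(3))
p=cv2.imread("pics/side2.png"); cv2.imwrite("pics/g2.png",cv2.resize(p[60:300,200:520],(800,600)))
```

```text
False
up1 t5.5 p [ 0.5352 -0.2566  0.0347] F [ 0.2 -0.2 -0.6] M [-0.02 -0.08  0.06] open 0.0129
False
out t7.4 p [ 0.5223 -0.1356  0.035 ] F [-0.4 -0.3 -3.2] M [ 0.16 -0.04  0.04] open 0.0130
False
up t8.3 p [ 0.5209 -0.1311  0.1489] F [-0.5  0.6 -2.4] M [0.21 0.05 0.03] open 0.0127
side 63 y [-56.9 -17.4] x(y) [0.074 0.673] z(y) [5.60000e-02 1.67188e+02]Traceback (most recent call last):
  File "<stdin>", line 13, in <module>
    return _quantile_unchecked(
        a, q, axis, out, overwrite_input, method, keepdims, weights)
    return _ureduce(a,
                    func=_quantile_ureduce_func,
    ...<5 lines>...
                    overwrite_input=overwrite_input,
                    method=method)
    r = func(a, **kwargs)
    result = _quantile(arr,
                       quantiles=q,
    ...<2 lines>...
                       out=out,
                       weights=wgt)
    slices_having_nans = np.isnan(arr[-1, ...])
                                  ~~~^^^^^^^^^
IndexError: index -1 is out of bounds for axis 0 with size 0
```

Run:
```python
import cv2
p=cv2.imread("pics/side2.png"); cv2.imwrite("pics/g2.png",cv2.resize(p[60:300,200:520],(800,600)))
```

```text
(no output)
```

View pics/g2.png

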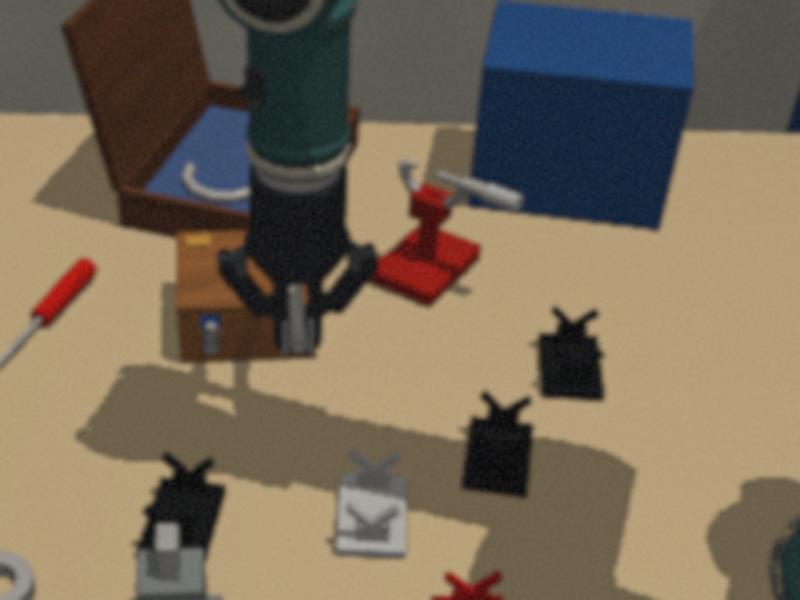

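The rod is held (wrist force −2.4 N matches its weight), with a possible slight droop of about 0.05 rad. I carry it over the rest and lower it under force watch.

Run:
```python
from h import *
robot.move_straight(pt("rest",0,59,130),ori("rest"),rate=.12); st("over")
print(robot.move_straight(pt("rest",0,59,50),rate=.1,stop_force=6)); st("near")
p,d=robot.grab_frame("side"); np.save("pics/side3.npy",d)
cv2.imwrite("pics/g3.png",cv2.resize(p[200:320,290:450],(800,600),interpolation=cv2.INTER_CUBIC))
P=cloud("side",d).reshape(-1,3); c=pt("rest",0,0,0); a=np.radians(F["rest"][1]); q=P[:,:2]-c[:2]
x=(q@[np.cos(a),np.sin(a)])*1000; y=(q@[-np.sin(a),np.cos(a)])*1000; z=P[:,2]*1000
for lo in range(-90,80,10):
    m=(abs(x)<14)&(y>=lo)&(y<lo+10)&(z>52)&(z<85)
    if m.sum()>2: print(lo,m.sum(),"zmax",np.percentile(z[m],90).round(1),"x",x[m].mean().round(1))
```

```text
over t9.7 p [ 0.4538 -0.0095  0.1303] F [ 0.3 -0.2 -1.5] M [ 0.19 -0.03  0.02] open 0.0131
False
near t10.7 p [ 0.454  -0.0093  0.0506] F [-0.   0.3 -3.6] M [ 0.19 -0.03  0.06] open 0.0129
20 21 zmax 69.3 x -0.1
30 25 zmax 69.2 x 0.6
40 24 zmax 70.4 x 0.5
50 27 zmax 79.7 x -1.4
60 89 zmax 79.0 x 0.0
70 61 zmax 71.2 x 1.2
```

View pics/g3.png

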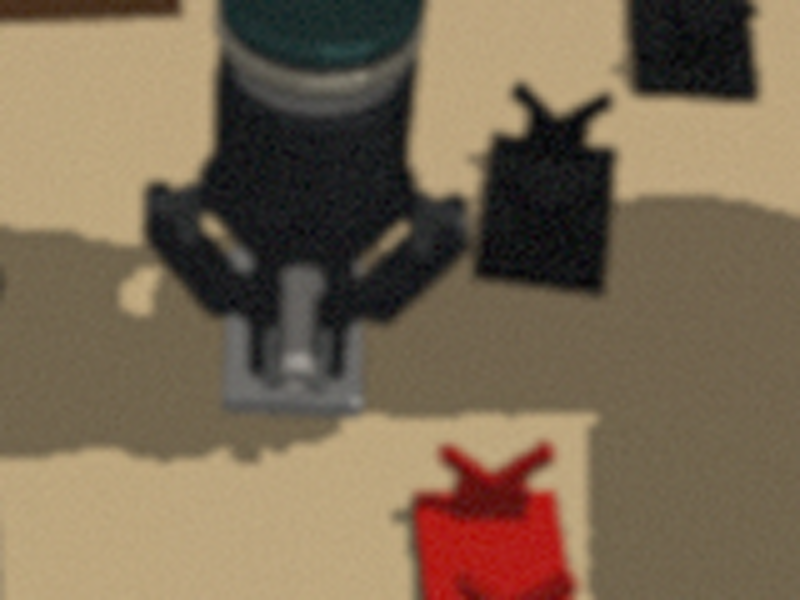

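The rod (image (298,300)) lies in line with the V plates. Its droop is only about 0.03 rad. I lower it and release.

Run:
```python
from h import *
print(robot.move_straight(pt("rest",0,59,33.5),rate=.02,stop_force=5)); st("touch")
print(robot.move_straight(pt("rest",0,59,33.5),rate=.01,stop_force=8)); st("press")
robot.let_go(); robot.sleep(.3); st("open")
robot.move_straight(pt("rest",0,59,150),rate=.12); st("clear")
robot.reach(pt("rest",0,160,220),ori("rest"))
for n in("top","side"):
    p,d=robot.grab_frame(n); np.save(f"pics/{n}4.npy",d); cv2.imwrite(f"pics/{n}4.png",p)
    P=cloud(n,d).reshape(-1,3); c=pt("rest",0,0,0); a=np.radians(F["rest"][1]); q=P[:,:2]-c[:2]
    x=(q@[np.cos(a),np.sin(a)])*1000; y=(q@[-np.sin(a),np.cos(a)])*1000; z=P[:,2]*1000
    m=(abs(x)<15)&(abs(y)<110)&(z>42)&(z<70)
    if m.sum()>9: print(n,m.sum(),"y",np.percentile(y[m],[1,99]).round(1),"x(y)",np.polyfit(y[m],x[m],1).round(3),"top",np.percentile(z[m],[50,95]).round(1),"z(y)",np.polyfit(y[m],z[m],1).round(3))
p=cv2.imread("pics/top4.png"); cv2.imwrite("pics/g4.png",cv2.resize(p[210:330,260:420],(800,600),interpolation=cv2.INTER_CUBIC))
```

```text
True
touch t11.4 p [ 0.4536 -0.0092  0.0344] F [1.5 0.5 3.5] M [-0.03 -0.16 -0.14] open 0.0130
False
press t11.7 p [ 0.4538 -0.0092  0.0341] F [-1.4  1.   7.3] M [-0.02  0.16 -0.15] open 0.0129
open t12.7 p [ 0.4533 -0.0092  0.0335] F [ 0.6 -0.3 -0.6] M [-0.02 -0.04  0.02] open 0.0855
clear t13.8 p [ 0.4526 -0.0092  0.1491] F [-0.8  0.2 -0.5] M [-0.01 -0.01 -0.03] open 0.0855
top 705 y [-79.4  74.5] x(y) [ 0.004 -0.351] top [50.2 53.6] z(y) [-2.0000e-03  4.9877e+01]
side 447 y [-79.4  77.7] x(y) [0.001 0.268] top [51.1 54.3] z(y) [-6.000e-03  5.041e+01]
```

View pics/g4.png

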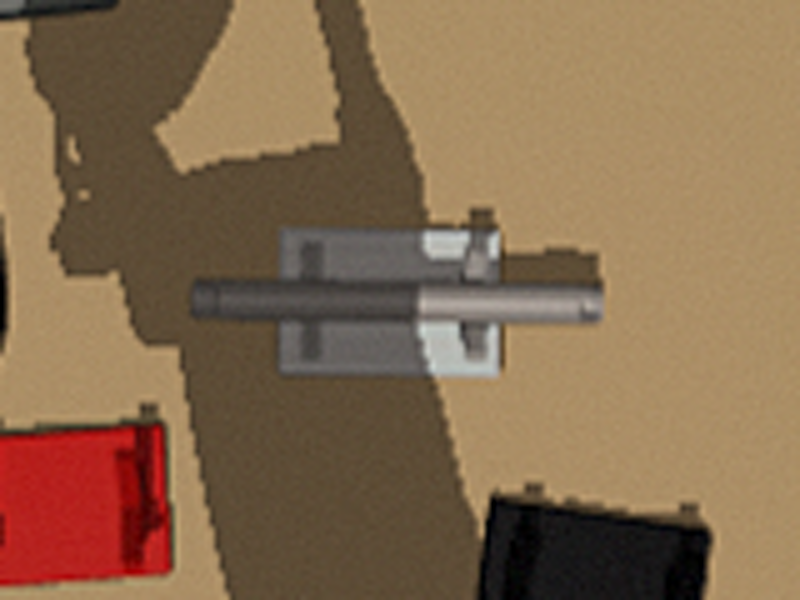

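The rod lies level across both plates (slope −0.002), with its middle at about y = −1.7 mm in the rest frame. I retake it at the middle and carry it to just above the centres.

Run:
```python
from h import *
robot.reach(pt("rest",0,-1.7,130),ori("rest")); st("above")
print(robot.move_straight(pt("rest",0,-1.7,34),rate=.1,stop_force=8)); st("down")
robot.close_gripper(90); st("closed")
print(robot.move_straight(pt("rest",0,-1.7,180),rate=.12,stop_force=25)); st("lift")
robot.reach(pt("centres",0,-12,180),ori("centres")); st("over")
print(robot.move_straight(pt("centres",0,-12,78),rate=.1,stop_force=6)); st("near")
for n in("top","side"):
    p,d=robot.grab_frame(n); cv2.imwrite(f"pics/{n}5.png",p)
    P=cloud(n,d).reshape(-1,3); c=pt("centres",0,0,0); a=np.radians(F["centres"][1]); q=P[:,:2]-c[:2]
    x=(q@[np.cos(a),np.sin(a)])*1000; y=(q@[-np.sin(a),np.cos(a)])*1000; z=P[:,2]*1000
    m=(abs(x)<14)&(abs(y+12)>14)&(abs(y+12)<86)&(z>82)&(z<110)&~((y>72)&(z<93))
    if m.sum()>9: print(n,m.sum(),"y",np.percentile(y[m],[1,99]).round(1),"x(y)",np.polyfit(y[m],x[m],1).round(3),"z(y)",np.polyfit(y[m],z[m],1).round(3))
A=cv2.imread("pics/top5.png")[140:260,100:320];B=cv2.imread("pics/side5.png")[240:460,190:390]
cv2.imwrite("pics/g5.png",np.hstack([cv2.resize(A,(400,218)),np.zeros((218,0,3),np.uint8)]) if 0 else np.hstack([cv2.copyMakeBorder(cv2.resize(A,(400,218)),0,222,0,0,0),cv2.resize(B,(400,440))]))
```

```text
above t15.3 p [ 0.4524 -0.07    0.13  ] F [ 0.3  0.9 -0.6] M [-0.02 -0.03  0.01] open 0.0851
False
down t16.4 p [ 0.4531 -0.07    0.0346] F [-0.7  0.4  0.1] M [-0.    0.02  0.01] open 0.0855
closed t17.0 p [ 0.4525 -0.07    0.0343] F [-1.7  0.1  4.6] M [ 0.03  0.22 -0.08] open 0.0136
False
lift t18.4 p [ 0.4516 -0.0697  0.179 ] F [-0.9 -0.2 -3.7] M [ 0.01 -0.01 -0.03] open 0.0132
over t19.6 p [0.5958 0.2076 0.1796] F [ 0.6 -0.6 -2.7] M [-0.03  0.03  0.07] open 0.0134
False
near t20.8 p [0.5971 0.2091 0.079 ] F [ 0.4  0.1 -2.4] M [ 0.02 -0.    0.  ] open 0.0131
top 321 y [-91.5  66.8] x(y) [-0.007 -1.718] z(y) [1.0000e-03 9.4073e+01]
side 419 y [-35.7  69. ] x(y) [-0.013  0.822] z(y) [-3.1000e-02  9.6146e+01]
```

View pics/g5.png

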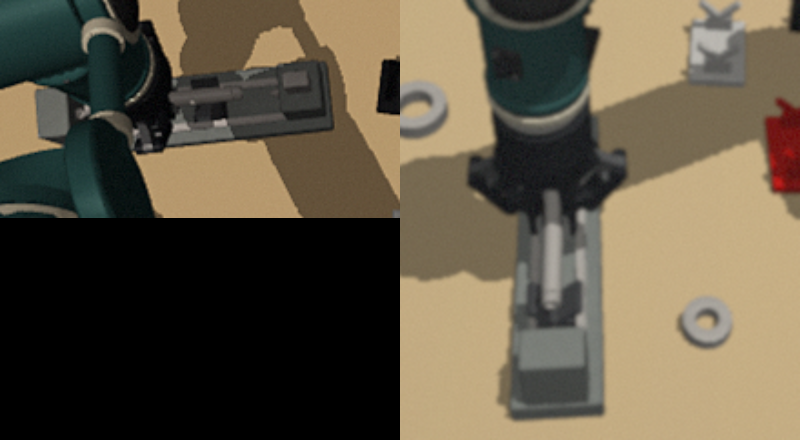

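The rod is level and in line with the axis, within about 1 mm. Its ends are at about −92 and +68 mm, clear of both points. I lower it, release, and check.

Run:
```python
from h import *
print(robot.move_straight(pt("centres",0,-12,53.5),rate=.025,stop_force=6)); st("touch")
print(robot.move_straight(pt("centres",0,-12,53.3),rate=.01,stop_force=6)); st("press")
robot.let_go(); robot.sleep(.3); st("open")
robot.move_straight(pt("centres",0,-12,180),rate=.12); st("clear")
robot.reach(pt("centres",-200,-150,220),ori("centres"))
for n in("top","side"):
    p,d=robot.grab_frame(n); cv2.imwrite(f"pics/{n}6.png",p)
    P=cloud(n,d).reshape(-1,3); c=pt("centres",0,0,0); a=np.radians(F["centres"][1]); q=P[:,:2]-c[:2]
    x=(q@[np.cos(a),np.sin(a)])*1000; y=(q@[-np.sin(a),np.cos(a)])*1000; z=P[:,2]*1000
    m=(abs(x)<7)&(y>-98)&(y<72)&(z>66)&(z<85)
    if m.sum()>9: print(n,m.sum(),"y",np.percentile(y[m],[1,99]).round(1),"x(y)",np.polyfit(y[m],x[m],1).round(3),"z(y)",np.polyfit(y[m],z[m],1).round(3),"top",np.percentile(z[m],[50,95]).round(1))
    m=(abs(x)<20)&(y>-190)&(y<-100)&(z>117)&(z<137)
    if m.sum()>9: print(" bar y",y[m].min().round(1),y[m].max().round(1),"x",x[m].mean().round(1),rect(P[m]))
A=cv2.imread("pics/top6.png")[140:260,100:320];B=cv2.imread("pics/side6.png")[240:460,190:390]
cv2.imwrite("pics/g6.png",np.hstack([cv2.copyMakeBorder(cv2.resize(A,(400,218)),0,222,0,0,0),cv2.resize(B,(400,440))]))
```

```text
True
touch t21.8 p [0.5968 0.2088 0.0545] F [0.7 0.  5.5] M [0.   0.02 0.11] open 0.0138
False
press t22.1 p [0.5968 0.2088 0.0545] F [-1.6 -0.7  6.6] M [-0.22  0.3   0.14] open 0.0138
open t23.1 p [0.5963 0.2088 0.0533] F [ 0.5  0.4 -0.2] M [-0.01 -0.04 -0.02] open 0.0851
clear t24.3 p [0.5954 0.2086 0.1787] F [ 0.2 -0.4  0.4] M [0.01 0.02 0.01] open 0.0855
top 589 y [-90.5  65.9] x(y) [-0.    -0.429] z(y) [1.0000e-03 7.0383e+01] top [70.5 73.2]
 bar y -164.1 -138.1 x -1.0 (array([608.9,  70.4]), 25.8, 15.9, -85.83)
side 652 y [-89.8  67.6] x(y) [ 0.002 -0.216] z(y) [-2.0000e-03  7.1464e+01] top [71.6 74.4]
 bar y -162.9 -136.5 x 0.1 (array([609.4,  71.8]), 26.4, 15.0, -84.63)
```

View pics/g6.png

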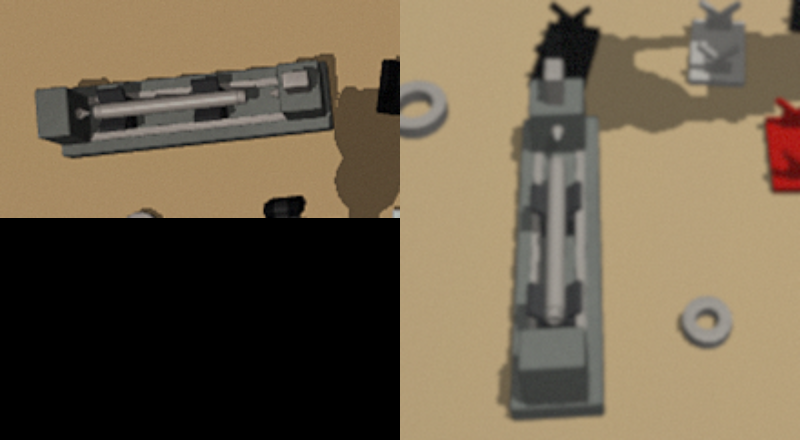

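The rod is seated (x within 0.5 mm, slope about 0, clear of both points), and the bar is at y ≈ −150. Now I grip the bar and slide the tailstock up.

Run:
```python
from h import *
y0=-150.2
robot.reach(pt("centres",-.3,y0,200),ori("centres"))
print(robot.move_straight(pt("centres",-.3,y0,102.5),rate=.1,stop_force=8)); st("down")
robot.close_gripper(40); st("closed")
print(robot.move_straight(pt("centres",-.3,y0+34,102.5),rate=.03,stop_force=20)); st("pushed1")
print(robot.move_straight(pt("centres",-.3,-105.5,102.5),rate=.01,stop_force=14)); st("pushed2")
L=(robot.observe()["eef_pos"][:2]-pt("centres",0,0,0)[:2])*1000; a=np.radians(F["centres"][1]); print("grip y",L@[-np.sin(a),np.cos(a)])
```

```text
False
down t27.3 p [0.6098 0.0713 0.1034] F [-0.1  0.3  0.2] M [-0.06  0.04 -0.  ] open 0.0855
closed t27.9 p [0.6097 0.0713 0.1028] F [ 2.7  0.2 -0.3] M [-0.02 -0.2  -0.07] open 0.0152
False
pushed1 t29.2 p [0.6066 0.1046 0.1028] F [ 4.8 -3.5 -0.6] M [-0.51 -0.51 -0.07] open 0.0153
False
pushed2 t30.4 p [0.6057 0.1143 0.1028] F [ 4.8 -7.2 -0.3] M [-0.81 -0.51 -0.04] open 0.0157
grip y -107.06362783306933
```

Run:
```python
from h import *
a=np.radians(F["centres"][1]); gy=lambda:(robot.observe()["eef_pos"][:2]-pt("centres",0,0,0)[:2])@[-np.sin(a),np.cos(a)]*1000
for y in(-104.5,-103.5,-102.5,-101.5):
    s=robot.move_straight(pt("centres",-.3,y,102.5),rate=.01,stop_force=12); robot.sleep(.2); st(f"{y} {s} grip y {gy():.2f}")
    if abs(robot.observe()["wrist_force"][1])>16: break
```

```text
-104.5 False grip y -106.64 t30.9 p [0.6056 0.1147 0.1028] F [ 5.  -8.5 -0.8] M [-1.05 -0.56 -0.  ] open 0.0150
-103.5 False grip y -106.35 t31.3 p [0.6056 0.115  0.1028] F [  4.4 -10.2  -0.2] M [-1.34 -0.56 -0.05] open 0.0155
-102.5 False grip y -106.09 t31.8 p [0.6056 0.1152 0.1028] F [  4.8 -13.1  -0.2] M [-1.7  -0.58 -0.06] open 0.0155
-101.5 False grip y -105.91 t32.2 p [0.6056 0.1154 0.1028] F [  5.5 -15.4   0.8] M [-2.06 -0.58 -0.05] open 0.0156
```

The force climbs to 15 N with almost no motion, so the tailstock is against the stop. I ease off, release, retreat and check.

Run:
```python
from h import *
robot.move_straight(pt("centres",-.3,-104,102.5),rate=.01); st("eased")
robot.let_go(); robot.sleep(.2); st("open")
robot.move_straight(pt("centres",-.3,-106,200),rate=.12)
robot.reach(pt("centres",-200,-150,220),ori("centres")); st("away")
for n in("top","side"):
    p,d=robot.grab_frame(n); cv2.imwrite(f"pics/{n}7.png",p)
    P=cloud(n,d).reshape(-1,3); c=pt("centres",0,0,0); a=np.radians(F["centres"][1]); q=P[:,:2]-c[:2]
    x=(q@[np.cos(a),np.sin(a)])*1000; y=(q@[-np.sin(a),np.cos(a)])*1000; z=P[:,2]*1000
    m=(abs(x)<7)&(y>-78)&(y<82)&(z>69)&(z<80)
    if m.sum()>9: print(n,m.sum(),"y",np.percentile(y[m],[1,99]).round(1),"x(y)",np.polyfit(y[m],x[m],1).round(3),"z(y)",np.polyfit(y[m],z[m],1).round(3),"top",np.percentile(z[m],[50,95]).round(1))
    m=(abs(x)<20)&(y>-190)&(y<-80)&(z>117)&(z<137)
    if m.sum()>9: print(" bar y mid",((y[m].min()+y[m].max())/2).round(1),"-> joint mm",((y[m].min()+y[m].max())/2+155).round(1))
A=cv2.imread("pics/top7.png")[150:240,110:300];B=cv2.imread("pics/side7.png")[240:460,190:390]
A=cv2.resize(A,(400,190),interpolation=cv2.INTER_CUBIC)
cv2.imwrite("pics/g7.png",np.hstack([cv2.copyMakeBorder(A,0,250,0,0,0),cv2.resize(B,(400,440))]))
```

```text
eased t32.6 p [0.6056 0.1152 0.1028] F [ 5.3 -8.7  0. ] M [-1.11 -0.53 -0.02] open 0.0154
open t33.5 p [0.6047 0.1173 0.1025] F [-0.7  0.3 -0.1] M [-0.03  0.02 -0.02] open 0.0856
away t35.3 p [0.4111 0.0526 0.2201] F [-0.2 -0.  -0.2] M [ 0.01 -0.02 -0.04] open 0.0854
top 454 y [-76.6  79.7] x(y) [ 0.002 -0.528] z(y) [-1.0000e-03  7.1196e+01] top [71.  73.9]
 bar y mid -107.4 -> joint mm 47.6
side 588 y [-75.1  76.3] x(y) [-0.001 -0.044] z(y) [1.0000e-03 7.1908e+01] top [71.9 74.3]
 bar y mid -106.0 -> joint mm 49.0
```

View pics/g7.png

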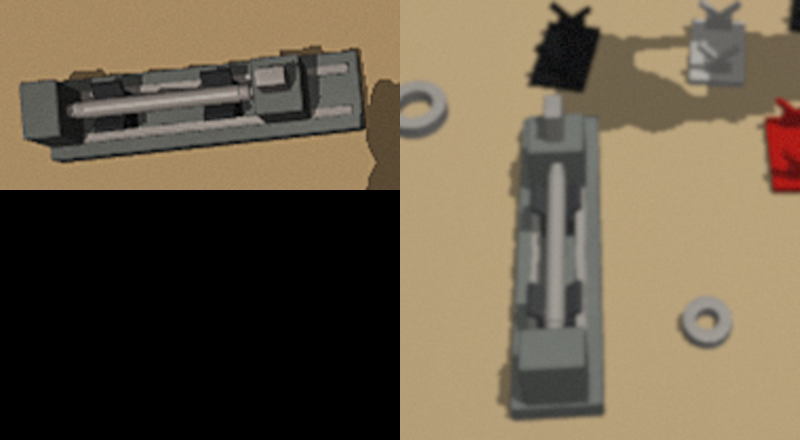

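The last picture shows the rod between both points: headstock end at (70,108), tailstock end at (250,90). The gripper is clear and the rings have not moved. A 60° point in an 8 mm hole sinks about 6–7 mm, which puts home at 46–48 mm. I measure about 48 mm, so I hand in.

```bash
python3 -c "
from station import robot
robot.sleep(.3); robot.hand_in()"
```

```text
the job is handed in; nothing more can be done
```

The job is handed in at about 36 s of the 70 s allowed. No verdict was reported, so what follows rests on my own last checks.

I drew the rod out of the keeper by its projecting end and set it down across the aluminium rest. I released it there, retook it round its middle and laid it in the two V supports of the bench centres. I then slid the tailstock up by its bar until it jammed at about 15 N, let go and moved the arm clear.

- **Rod on the axis:** it lies within about 0.5 mm sideways, is level (slope about 0.001) and sits at the right height. Its middle is about 1 mm towards the headstock, within the 4 mm allowed.
- **Tailstock:** I measured 47.6 mm with the top camera and 49.0 mm with the side camera, about 48 mm in all. That is inside the 42.5–50.5 mm window but above the nominal 46 mm. I take the extra as the points sinking 6–7 mm into the holes, plus about 1–2 mm of calibration error.
- **Bystanders:** the rings looked undisturbed in the pictures. The plug gauge was still in its lane when I last saw it, just after I drew the rod out. I did not measure any of the three again.
- **Failed check:** the top-camera reading of droop right after the draw failed because the arm hid the rod. The side camera covered it and showed a droop of about 0.03–0.05 rad, gone once the rod lay on the rest.

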